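# Eject a resin mount from the press and store it

## Robot

A 7-joint arm with a two-finger parallel gripper is mounted at the origin on a cart in front of the work surface, level with it; the furniture and walls round the work are solid. World frame = base frame: x ahead of the robot, y to its left, z up, the work surface at z = 0. Lengths are in mm, angles in rad, forces in N, time in s.
With the tool pointing down it reaches from about 400 to 875 mm from the base axis. Payload 6.5 kg.
Tool frame: the origin (TCP) lies at the very end of the fingers, on their centre line; the grasp point (between the pads) lies 19 mm behind it; z points along the fingers, y is the line along which they close (so a half turn about z gives the same grasp; the last joint's range is limited). The gripper opens to 88 mm and grips with 3 to 60 N. Pads are 18 mm wide; open, the fingers measure 123 mm over their backs; the gripper's body (75 mm by 187 mm) begins 45 mm behind the grasp point.
Start: joints at [-1.275, 0.536, -0.004, 1.538, 0.003, 1.067, -0.071], TCP at [230.068, 607.914, 238.716] pointing down, gripper open.
Joint ranges: [-2.7, 2.7], [-0.37, 2.16], [-1.27, 1.26], [0.24, 2.4], [-1.31, 4.45], [0.19, 1.91], [-2.76, 2.76]. Speed limits (rad/s): [2.39, 2.39, 3.14, 3.14, 3.14, 3.14, 3.14].

## Interface

Orientations are given as a 3x3 rotation matrix whose columns are the frame's x, y, z axes.
In Python, from bench import observe, imaging, ticket gives the robot as it stands.
- The arm moves only by the tool send_rows, never from a script. Its argument "series" is a list of rows, each an object of numbers: "x", "y", "z": the shift along the tool's x, y, z in m; "spin": the turn about the tool's z in degrees; "grip": the closure, from 0 (fully open) to 1 (shut). A call has 1 to 5 rows; each row is the pose to reach, as a shift and turn from the pose commanded when the call began, along the tool's axes at that moment; what a row does not reach only later rows make up. A row lasts 1/10 s, in which the tool goes at most 50 mm and 8.59 degrees, less where a joint would pass 70% of its speed; a pose out of reach is approached as far as the arm can. A call with a gripper value outside its range is refused whole. The fingers move at their own pace and stop on an object; the grip force is fixed at half the most. Time passes only in rows, so rows that repeat a pose let the fingers close. It gives the time, the measured TCP pose, the force, the opening and the grip force at its end, in the units of the state.
- observe(): the state, without advancing time (a new reading comes with each control period).
- imaging.capture(name): name is "scene" or "top"; returns (picture, depth): 420x560x3 uint8, red, green, blue; 420x560 float32, mm along the optical axis (not along the pixel's ray), 0 where there is no reading.
- imaging.camera_info(name): a dict with "fx", "fy", "cx", "cy" (pixels), "rvec" (rotation vector, rad) and "tvec" (3), from world to camera coordinates, as OpenCV has them. Camera axes: x right, y down, z forward; pixel columns grow to the right and rows downward; lengths in mm; the calibration is good to about 2 mm. A picture is of the moment at which its call begins. camera_info takes no time and is no camera call.
- ticket.finish_job(): hands the job in; it is judged then, once.
The state is a dict: "time": time; "joint_pos": joint angles; "joint_velocities": joint speeds; "effort": joint torques, N m; "ee_pos": TCP position; "tool_rot": TCP orientation; "wrist_force": force on the tool from outside, world axes, zero at the start; "torque": the same for the moment, N m; "width": opening from 0.0 (shut) to 1.0 (fully open); "gripper_force": force on a finger pad.
Only numpy, scipy, OpenCV 4.12 (cv2) and the standard library are available. Lean on these libraries where they do the work, as an engineer would, in place of code of your own. Each camera call takes 0.05 s, during which the arm holds its last target. There are 200 camera calls.

## Task

A red resin mount is still down inside the mould ring of the green hand press. Push the ejector lever all the way down so that the mount rises out of the ring, take the mount out from under the press head, and set it down gently, same side up, in the empty recess of the grey tray, flat on the recess floor. Do not shift the other two mounts in the tray, or push about or knock over the wash bottle, the beaker or the vials.

Things in the scene. Friction and masses are not known exactly. Their poses are not given: they have to be found in the camera images.
- press: green hand screw press, fixed to the bench. Origin on the bench under its mould ring's axis; z up, x from its open front to the column at its back, y to its left. Foot 225 x 150 x 18 mm (x -100 to +125); deck 132 x 124 mm, top at z = 76. Column 70 mm wide, x +77 to +123, its foot rib from x = +62. Front and sides are open
- press_pad (a point): centre of the underside of the pressure pad that hangs over the ring (diameter 40, 288 mm over the bench, axes as the press). Above it nut (diameter 50, from 332 mm) and head (56 mm wide, x from -45 mm, z 345 to 401), cross bar 200 mm along y at z = 443. No room for an upright gripper over the ring: come in from the front (-x), tilted 30 to 45 degrees
- ring_top (a point): centre of the upper rim of the press's upright steel mould ring, 126 mm over the bench; outer diameter 60, bore 41.6, 50 mm high; axes as the press
- ejector_lever (a joint): ejector lever, rad: 0 up (start, ram down), 0.6 fully down at its stop. The ram plate under the mount rises 55 mm per rad: at the stop the mount stands 29 mm out of the ring, 5 mm still inside. Turns about an axis along the press's y through x = -50, z = 45 mm of the press. No spring: needs about 4 to 6 N at the grip, stays where it is left
- lever_grip (a point): centre of the lever's black grip, at the left (+y) of the press in front of its foot: a level round bar along the press's y, diameter 22, length 56 mm, open to be pressed from above. Moves on an arc of radius 120 mm about the lever's axis: at 0 it lies at (-149, 109, 113) mm of the press, fully down at (-170, 109, 45)
- mount_center (a point): centre (half-way up) of the red resin mount, a loose upright cylinder, diameter 38, height 34 mm, 70 g, with a bright steel section in its top face; its z axis points up through that face. At the start it stands on the ram plate in the ring's bore, its top 4 mm below the rim
- tray: grey plastic tray, fixed to the bench, 64 x 250 x 12 mm, origin at the centre of its underside, long side along its y, on a foot flange 72 x 258 x 4 mm, with three round recesses (diameter 44, 4 mm deep, floor 8 mm over the bench) at y = -80, 0 and +80 mm. Two hold mounts; which one is empty varies
- empty_recess (a point): centre of the floor of the empty recess, 8 mm over the bench; only its position counts
- mount_black_center (a point): centre of the black mount that stands in a recess of the tray; same size as the red one, loose
- mount_green_center (a point): centre of the green mount that stands in a recess of the tray; same size as the red one, loose
- wash_bottle: wash bottle with a red cap and bent spout, 66 x 102 x 214 mm, loose, at the back right of the press; origin at the centre of its underside
- beaker: small glass beaker, diameter 74, height 87 mm, loose, behind the tray; origin at the centre of its underside
- vial_1: sample vial with a black cap, diameter 27, height 66 mm, loose, left of the press; origin at the centre of its underside
- vial_2: brown sample vial with a black cap, diameter 27, height 66 mm, loose, left of the press; origin at the centre of its underside
Not all that is in view belongs to the job. Leave any purple or yellow look-alike of the part that bears mount_center alone.

How it is judged:
By the outcome, as a careful person would: the job done as asked, in the order asked, and still so for the second after the job is handed in, with the robot touching nothing.
It also fails if it takes over 48 s, if anything falls off the work surface, if the arm or the gripper's body presses on something with over 40 N, if the wrist force passes 120 N, or if a joint passes its speed limit or range.

## Working session

There is one attempt and no reset: what is moved stays moved. The work goes in short steps, Python scripts to look and compute and a tool call to move; the robot and the scene stay as the last step left them, time stands still between calls to the robot, and variables do not carry over. Pictures are saved under pics/ and viewed, at most 11 in all, crops included, and the job is handed in when it is done.

Besides the shell and the picture viewer there is one more tool, called after "Request:" by a JSON object that holds its "fn" and its "kwargs", one argument or row to a line. send_rows: Moves the arm, as the interface text tells. Its arguments: {"type":"object","properties":{"series":{"type":"array","items":{"type":"object","properties":{"x":{"type":"number"},"y":{"type":"number"},"z":{"type":"number"},"spin":{"type":"number"},"grip":{"type":"number"}}}}},"required":["series"]}

```bash
ls; mkdir -p pics; python3 - <<'E'
from bench import observe, imaging
import cv2, numpy as np
for n in ("scene","top"):
    p,d=imaging.capture(n); cv2.imwrite(f"pics/{n}0.png",p[:,:,::-1]); np.save(f"pics/{n}0.npy",d)
    print(imaging.camera_info(n))
print(observe())
E
```

```text
pics
{'fx': 421.1701105441834, 'fy': 421.1701105441834, 'cx': 288.0688200696808, 'cy': 207.6112857023443, 'rvec': array([ 1.9032701 , -0.62090154,  0.41571291]), 'tvec': array([-475.05155354,  331.96503865,  987.81468028])}
{'fx': 508.6985269157089, 'fy': 508.6985269157089, 'cx': 278.5424245092632, 'cy': 211.0725518618713, 'rvec': array([ 2.19543328, -2.00353991,  0.22786498]), 'tvec': array([ -18.34721944,  634.70027456, 1373.84101399])}
{'time': 0.1, 'joint_pos': array([-1.27520741,  0.53712547, -0.00441822,  1.53877286,  0.00261792,
        1.06730479, -0.07120659]), 'joint_velocities': array([-0.00090813, -0.0029732 , -0.00085691, -0.00081563,  0.00089479,
        0.00156539,  0.00032362]), 'effort': array([ 3.19154060e-03, -5.72072911e+01,  9.94293429e-01, -2.52227640e+01,
       -5.61223808e-02,  1.34280254e-02,  3.25910469e-05]), 'ee_pos': array([229.89639465, 607.38527593, 237.90474013]), 'tool_rot': array([[-9.35285071e-01,  3.53894971e-01, -4.30614727e-04],
       [ 3.53895203e-01,  9.35283804e-01, -1.54620917e-03],
       [-1.44448670e-04, -1.59853884e-03, -9.99998712e-01]]), 'wrist_force': array([ 0.51717338,  0.44576953, -0.35635498]), 'torque': array([-0.01028457, -0.0241962 ,  0.05575887]), 'gripper_force': 0.0, 'width': 0.9982779366600542}
```

View pics/scene0.png

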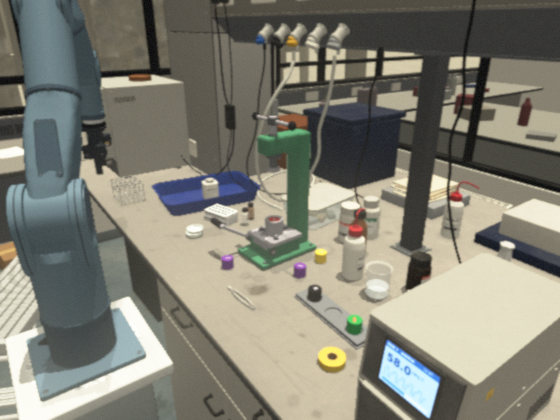

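View pics/top0.png

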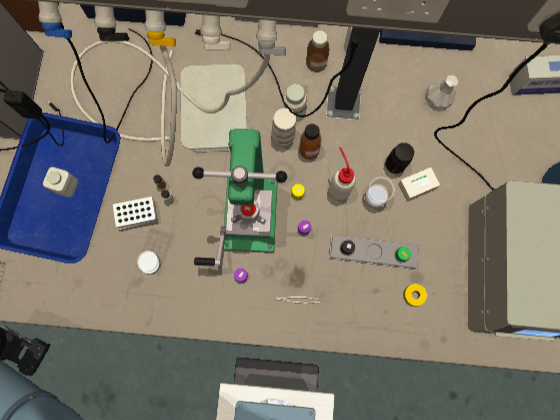

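The scene view shows the press at about (280,200) with the tray in front of the beaker. In the top view, the red mount is in the ring at (248,211), the lever grip at (205,262) and the crossbar knobs at (198,173) and (281,176). The tray is at (374,251) with black at (348,247), green at (403,254) and the empty recess at (375,251). The purple ones at (305,227) and (240,275), the yellow one at (298,191) and the yellow ring at (415,295) are decoys. The red one inside the ring is the mount to take.

```bash
cat > h.py <<'E'
import cv2, numpy as np
from bench import observe, imaging
def cam(n):
    c=imaging.camera_info(n); R=cv2.Rodrigues(c['rvec'])[0]; return c,R,np.array(c['tvec'])
def ray(n,uv,z):
    c,R,t=cam(n); o=-R.T@t; d=R.T@np.array([(uv[0]-c['cx'])/c['fx'],(uv[1]-c['cy'])/c['fy'],1.])
    return o+d*(z-o[2])/d[2]
def dep(n,uv,D):
    c,R,t=cam(n); u,v=int(round(uv[0])),int(round(uv[1])); p=D[v-1:v+2,u-1:u+2]; z=np.median(p[p>0]) if (p>0).any() else np.nan
    return R.T@(np.array([(uv[0]-c['cx'])/c['fx'],(uv[1]-c['cy'])/c['fy'],1.])*z-t)
def proj(n,P):
    c,R,t=cam(n); q=R@np.asarray(P,float)+t; return q[:2]/q[2]*c['fx']+[c['cx'],c['cy']]
def blob(p,lo,hi,box):
    "centroid/rect/area of largest HSV blob in box (u0,v0,u1,v1)"
    u0,v0,u1,v1=box; m=cv2.inRange(cv2.cvtColor(p[v0:v1,u0:u1],cv2.COLOR_RGB2HSV),lo,hi)
    cs=cv2.findContours(m,cv2.RETR_EXTERNAL,cv2.CHAIN_APPROX_NONE)[0]
    c=max(cs,key=cv2.contourArea)+np.array([u0,v0]); r=cv2.minAreaRect(c)
    return np.array(r[0]),r,cv2.contourArea(c),c
E
python3 - <<'E'
from h import *
np.set_printoptions(precision=1,suppress=True)
p=cv2.imread('pics/top0.png')[:,:,::-1].copy(); D=np.load('pics/top0.npy')
def go(nm,lo,hi,box,z):
    b=blob(p,lo,hi,box); print(nm,b[0],b[1][1],b[1][2],b[2],'plane',ray('top',b[0],z),'depth',dep('top',b[0],D)); return b
dk=((0,0,0),(180,120,60))
go('kn L',*dk,(190,165,204,181),443); go('kn R',*dk,(275,168,290,185),443)
b=go('grip',*dk,(192,254,216,270),113); print(cv2.boxPoints(b[1]))
for q in cv2.boxPoints(b[1]): print(ray('top',q,113))
go('red',(0,120,60),(8,255,255),(235,200,262,222),122)
go('black',*dk,(336,236,360,258),42)
go('green',(45,120,60),(80,255,255),(392,244,414,266),42)
b=go('foot',(60,80,30),(90,255,255),(215,200,285,258),18)
for q in cv2.boxPoints(b[1]): print(q,ray('top',q,18))
for uv in [(332,236),(418,241),(418,269),(331,262)]: print('tray',ray('top',uv,12),dep('top',uv,D))
for nm,uv in [('recess',(375,251)),('v1',(159,181)),('v2',(167,194)),('deck',(230,222)),('rack',(135,213)),('purple2',(240,275))]: print(nm,dep('top',uv,D))
cv2.imwrite('pics/crop1.png',np.hstack([cv2.resize(p[165:285,185:285][:,:,::-1],None,fx=4,fy=4,interpolation=2),cv2.resize(p[225:285,325:425][:,:,::-1],(400,240),interpolation=2) .repeat(2,0)]))
E
```

```text
kn L [198.  172.5] (9.0, 10.0) 90.0 77.0 plane [618.  211.6 443. ] depth [614.4 209.3 455.3]
kn R [281.  176.5] (11.0, 10.0) 90.0 84.5 plane [625.4  35.3 443. ] depth [622.   35.1 454.3]
grip [204.  261.5] (7.0, 20.0) 90.0 120.5 plane [467.2 226.2 113. ] depth [466.1 224.7 122.6]
[[194. 258.]
 [214. 258.]
 [214. 265.]
 [194. 265.]]
[474.1 254.2 113. ]
[479.1 200.5 113. ]
[460.3 198.3 113. ]
[455.4 251.8 113. ]
red [247.5 209.5] (13.0, 11.0) 0.0 114.0 plane [618.8 123.8 122. ] depth [618.9 123.8 121.6]
black [347.3 247.3] (12.020814895629883, 14.142135620117188) 45.0 131.5 plane [ 552.8 -164.7   42. ] depth [ 552.9 -164.8   41.5]
green [403. 254.] (12.727920532226562, 14.142135620117188) 45.0 140.0 plane [ 547.9 -324.1   42. ] depth [ 547.5 -323.4   44.6]
foot [249.4 224.5] (50.477718353271484, 51.86446762084961) 3.1798300743103027 806.5 plane [597.5 121.9  18. ] depth [586.5 117.8  75.1]
[222.7 249. ] [518.5 191.2  18. ]
[225.6 197.3] [673.  200.5  18. ]
[276.  200.1] [678.2  51.   18. ]
[273.1 251.8] [523.7  45.1  18. ]
tray [ 586.8 -122.    12. ] [ 588.2 -122.8    4.4]
tray [ 595.  -373.5   12. ] [ 597.3 -376.7   -0.3]
tray [ 513.1 -376.    12. ] [ 514.7 -379.2   -0.1]
tray [ 510.4 -124.3   12. ] [ 512.2 -125.6   -1.5]
recess [ 554.9 -250.6    6.7]
v1 [692.3 391.7  63.8]
v2 [655.3 362.6  66.7]
deck [588.8 172.8  75.1]
rack [597.  453.7  39.1]
purple2 [447.2 132.2  32.6]
```

View pics/crop1.png

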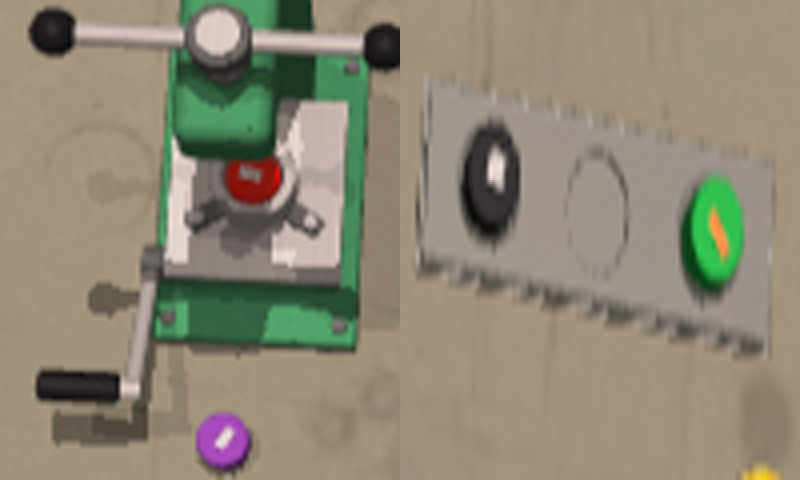

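The crop shows a red mount with its bright section inside the ring, about (252,180) in the crop, and the empty middle recess. Next I move over the lever grip with the fingers shut.

Request:
{"fn": "send_rows", "kwargs": {
  "series": [
    {"x": -0.036,"y": -0.027,"grip": 1},
    {"x": -0.072,"y": -0.054,"grip": 1},
    {"x": -0.108,"y": -0.081,"grip": 1},
    {"x": -0.144,"y": -0.108,"grip": 1},
    {"x": -0.18,"y": -0.136,"grip": 1}
  ]
}}

```text
$.series[0]: bad value
```

Request:
{"fn": "send_rows", "kwargs": {
  "series": [
    {"x": -0.036,"y": -0.027,"z": 0.01,"spin": -5,"grip": 1},
    {"x": -0.072,"y": -0.054,"z": 0.02,"spin": -10,"grip": 1},
    {"x": -0.108,"y": -0.081,"z": 0.03,"spin": -15,"grip": 1},
    {"x": -0.144,"y": -0.108,"z": 0.04,"spin": -20,"grip": 1},
    {"x": -0.177,"y": -0.135,"z": 0.05,"spin": -24,"grip": 1}
  ]
}}

```text
time: 0.6
ee_pos: [348.7, 416.9, 188.1]
tool_rot: [[-0.998, -0.06, 0.0], [-0.06, 0.998, -0.001], [-0.0, -0.001, -1.0]]
wrist_force: [-0.1, 0.4, -0.3]
width: 0.572
gripper_force: 0.0
```

Request:
{"fn": "send_rows", "kwargs": {
  "series": [
    {"x": -0.022,"y": -0.039,"z": 0.008,"spin": 0,"grip": 1},
    {"x": -0.044,"y": -0.079,"z": 0.016,"spin": 0,"grip": 1},
    {"x": -0.065,"y": -0.118,"z": 0.024,"spin": 0,"grip": 1},
    {"x": -0.087,"y": -0.157,"z": 0.032,"spin": 0,"grip": 1},
    {"x": -0.108,"y": -0.196,"z": 0.04,"spin": 0,"grip": 1}
  ]
}}

```text
time: 1.1
ee_pos: [467.4, 227.7, 148.3]
tool_rot: [[-0.998, -0.057, -0.0], [-0.057, 0.998, -0.0], [0.0, -0.0, -1.0]]
wrist_force: [0.1, 0.4, 0.5]
width: 0.115
gripper_force: 0.0
```

```bash
python3 - <<'E'
from h import *
s=observe(); print(s['ee_pos'],s['joint_pos'],s['width'])
p,d=imaging.capture('scene'); cv2.imwrite('pics/s1.png',cv2.resize(p[130:300,120:400],None,fx=2.8,fy=2.8,interpolation=2)[:,:,::-1])
E
```

```text
[467.44719845 227.74803585 148.2925826 ] [-0.52892853  0.44230466 -0.01380505  1.95425035  0.00877469  0.74530553
  1.08013221] 0.1150679255169297
```

View pics/s1.png

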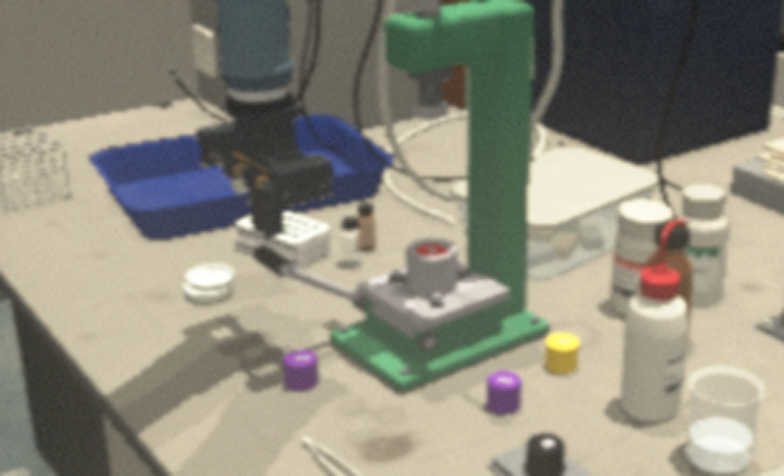

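The gripper tip is above the black grip, about (268,262) in the crop, and the red mount is in the ring. Now I press down along the arc.

Request:
{"fn": "send_rows", "kwargs": {
  "series": [
    {"x": 0.001,"y": 0,"z": 0.018,"spin": 0,"grip": 1},
    {"x": 0.003,"y": 0,"z": 0.028,"spin": 0,"grip": 1},
    {"x": 0.008,"y": 0,"z": 0.038,"spin": 0,"grip": 1},
    {"x": 0.012,"y": 0,"z": 0.047,"spin": 0,"grip": 1},
    {"x": 0.0155,"y": 0.001,"z": 0.056,"spin": 0,"grip": 1}
  ]
}}

```text
time: 1.65
ee_pos: [448.0, 228.0, 92.0]
tool_rot: [[-0.998, -0.058, -0.006], [-0.058, 0.998, -0.004], [0.006, -0.004, -1.0]]
wrist_force: [-4.5, -6.2, 9.1]
width: 0.007
gripper_force: 4.6
```

Request:
{"fn": "send_rows", "kwargs": {
  "series": [
    {"x": 0.002,"y": 0,"z": 0.009,"spin": 0,"grip": 1},
    {"x": 0.004,"y": 0,"z": 0.018,"spin": 0,"grip": 1},
    {"x": 0.005,"y": 0,"z": 0.027,"spin": 0,"grip": 1},
    {"x": 0.0055,"y": 0,"z": 0.036,"spin": 0,"grip": 1},
    {"x": 0.0055,"y": 0,"z": 0.038,"spin": 0,"grip": 1}
  ]
}}

```text
time: 2.15
ee_pos: [442.9, 229.2, 55.5]
tool_rot: [[-0.998, -0.059, -0.005], [-0.059, 0.998, -0.003], [0.006, -0.002, -1.0]]
wrist_force: [-14.1, -6.6, 46.1]
width: 0.007
gripper_force: 22.7
```

Request:
{"fn": "send_rows", "kwargs": {
  "series": [
    {"x": 0,"y": 0,"z": -0.01,"spin": 0,"grip": 1},
    {"x": 0,"y": 0,"z": -0.04,"spin": 0,"grip": 1},
    {"x": 0,"y": 0,"z": -0.08,"spin": 0,"grip": 0.2},
    {"x": 0,"y": 0,"z": -0.12,"spin": 0,"grip": 0.2},
    {"x": 0,"y": 0,"z": -0.16,"spin": 0,"grip": 0.2}
  ]
}}

```text
time: 2.65
ee_pos: [444.8, 229.8, 216.1]
tool_rot: [[-0.998, -0.059, -0.001], [-0.059, 0.998, -0.0], [0.001, -0.0, -1.0]]
wrist_force: [0.3, 1.2, -0.4]
width: 0.252
gripper_force: 0.0
```

```bash
python3 - <<'E'
from h import *
np.set_printoptions(precision=2,suppress=True)
s=observe(); print(s['ee_pos'],s['joint_pos'],s['width'])
for n in('top','scene'):
    p,d=imaging.capture(n); np.save(f'pics/{n}2.npy',d); cv2.imwrite(f'pics/{n}2.png',p[:,:,::-1])
    box=(232,190,265,224) if n=='top' else (255,195,295,240)
    b=blob(p,(0,120,60),(8,255,255),box); print(n,b[0],b[1],b[2],ray(n,b[0],155),dep(n,b[0],d))
E
```

```text
[444.83 229.82 216.11] [-0.55  0.31 -0.02  1.95  0.01  0.88  1.06] 0.25210975836117117
top [247.59 209.57] ((247.59457397460938, 209.5675506591797), (11.179131507873535, 14.138313293457031), 80.53767395019531) 100.0 [611.29 120.94 155.  ] [611.77 121.11 152.83]
scene [273.5 214. ] ((273.5, 214.0), (10.0, 9.0), 90.0) 78.5 [601.86  95.23 155.  ] [610.4  107.75 148.19]
```

The mount is up: its top is at z≈153. The grasp has to be tilted, but the rows only shift and spin. I'll see what the arm does near the edge of its reach. Raised high in front of the press, the wrist joint limit should make the tool tilt forward.

Request:
{"fn": "send_rows", "kwargs": {
  "series": [
    {"x": 0,"y": 0,"z": -0.05,"spin": 0,"grip": 0.2},
    {"x": 0,"y": -0.05,"z": -0.06,"spin": 0,"grip": 0.2},
    {"x": 0,"y": -0.095,"z": -0.08,"spin": 0,"grip": 0.2},
    {"x": 0,"y": -0.14,"z": -0.1,"spin": 0,"grip": 0.2},
    {"x": -0.003,"y": -0.18,"z": -0.12,"spin": 0,"grip": 0.2}
  ]
}}

```text
time: 3.25
ee_pos: [458.1, 48.1, 334.6]
tool_rot: [[-0.998, -0.057, -0.001], [-0.057, 0.998, -0.0], [0.001, -0.0, -1.0]]
wrist_force: [1.1, 0.6, 0.4]
width: 0.79
gripper_force: 0.0
```

Request:
{"fn": "send_rows", "kwargs": {
  "series": [
    {"x": 0,"y": -0.023,"z": -0.044,"spin": 0,"grip": 0.2},
    {"x": 0,"y": -0.023,"z": -0.09,"spin": 0,"grip": 0.2},
    {"x": 0,"y": -0.023,"z": -0.14,"spin": 0,"grip": 0.2},
    {"x": 0,"y": -0.023,"z": -0.19,"spin": 0,"grip": 0.2},
    {"x": 0,"y": -0.023,"z": -0.24,"spin": 0,"grip": 0.2}
  ]
}}

```text
time: 3.75
ee_pos: [459.9, 27.4, 575.9]
tool_rot: [[-0.998, -0.058, -0.001], [-0.058, 0.998, -0.0], [0.001, -0.0, -1.0]]
wrist_force: [0.9, 0.6, 0.2]
width: 0.8
gripper_force: 0.0
```

Request:
{"fn": "send_rows", "kwargs": {
  "series": [
    {"x": 0,"y": 0,"z": -0.04,"spin": 0,"grip": 0.2},
    {"x": 0,"y": 0,"z": -0.08,"spin": 0,"grip": 0.2},
    {"x": 0,"y": 0,"z": -0.12,"spin": 0,"grip": 0.2},
    {"x": 0,"y": 0,"z": -0.16,"spin": 0,"grip": 0.2},
    {"x": 0,"y": 0,"z": -0.2,"spin": 0,"grip": 0.2}
  ]
}}

```text
time: 4.25
ee_pos: [461.4, 27.3, 684.5]
tool_rot: [[-0.998, -0.057, 0.033], [-0.057, 0.998, 0.001], [-0.033, -0.0, -0.999]]
wrist_force: [0.5, -0.0, -0.3]
width: 0.799
gripper_force: 0.0
```

```bash
python3 -c "
from h import *
s=observe(); print(s['time'],s['ee_pos'],s['joint_pos'],s['tool_rot'])"
```

```text
4.25 [461.38911308  27.28226221 684.48400925] [-0.80383288  0.04869808  0.70465487  1.16800205 -0.03144058  1.90366227
  1.51686777] [[-9.97835593e-01 -5.70736167e-02  3.26608438e-02]
 [-5.70566077e-02  9.98369887e-01  1.45330739e-03]
 [-3.26905485e-02 -4.13355109e-04 -9.99465436e-01]]
```

Request:
{"fn": "send_rows", "kwargs": {
  "series": [
    {"x": 0,"y": 0,"z": 0,"spin": 0,"grip": 0.2},
    {"x": 0,"y": 0,"z": 0,"spin": 0,"grip": 0.2}
  ]
}}

```text
time: 4.45
ee_pos: [461.1, 28.7, 683.8]
tool_rot: [[-0.998, -0.06, 0.031], [-0.06, 0.998, 0.002], [-0.031, -0.0, -1.0]]
wrist_force: [-0.2, 0.3, -0.9]
width: 0.796
gripper_force: 0.0
```

Request:
{"fn": "send_rows", "kwargs": {
  "series": [
    {"x": -0.04,"y": 0,"z": -0.05,"spin": 0,"grip": 0.2},
    {"x": -0.08,"y": 0,"z": -0.1,"spin": 0,"grip": 0.2},
    {"x": -0.12,"y": 0,"z": -0.1,"spin": 0,"grip": 0.2}
  ]
}}

```text
time: 4.75
ee_pos: [533.4, 30.5, 701.5]
tool_rot: [[-0.995, -0.057, 0.086], [-0.057, 0.998, 0.007], [-0.086, 0.002, -0.996]]
wrist_force: [0.5, 2.1, 1.1]
width: 0.799
gripper_force: 0.0
```

```bash
python3 -c "
from h import *
s=observe(); print(s['time'],s['ee_pos'],s['joint_pos'],s['tool_rot'])"
```

```text
4.75 [533.41154735  30.51327248 701.46153218] [-0.46808432  0.19672675  0.45059655  0.96787436 -0.09556187  1.90854205
  1.56360181] [[-0.994682   -0.05726477  0.08560647]
 [-0.0568407   0.99835595  0.00738507]
 [-0.08588863  0.00247986 -0.99630166]]
```

Tilt accumulates, because the commanded pose follows what the arm actually reached. Before pushing on I check the clear space ahead.

```bash
python3 - <<'E'
from h import *
np.set_printoptions(precision=2,suppress=True)
D=np.load('pics/top0.npy'); c,R,t=cam('top'); v,u=np.mgrid[0:420,0:560]
P=(np.stack([(u-c['cx'])/c['fx']*D,(v-c['cy'])/c['fy']*D,D],-1)-t)@R; ok=(D>0)&(P[...,2]>300)
print('campos',-R.T@t)
Q=P[ok]; 
for y0 in range(-800,900,200):
    q=Q[(Q[:,1]>=y0)&(Q[:,1]<y0+200)]
    if len(q): i=q[:,0].argmin(); print(y0,'nearest x',q[i], 'median top',np.median(q,0),len(q))
E
```

```text
campos [ 316.82   16.92 1479.85]
-400 nearest x [ 770.39 -361.94  800.47] median top [ 803.45 -299.9   786.81] 5093
-200 nearest x [ 791.59 -115.46  794.35] median top [ 803.27 -112.54  763.47] 4957
0 nearest x [574.42 139.2  383.66] median top [800.28 111.86 665.02] 6693
200 nearest x [161.39 375.47 749.84] median top [756.96 318.3  719.52] 5736
400 nearest x [163.82 534.54 332.63] median top [235.66 512.42 396.42] 2774
600 nearest x [247.43 605.17 314.06] median top [763.94 652.44 373.53] 785
```

Request:
{"fn": "send_rows", "kwargs": {
  "series": [
    {"x": -0.04,"y": 0,"z": -0.02,"spin": 0,"grip": 0.2},
    {"x": -0.08,"y": 0,"z": -0.04,"spin": 0,"grip": 0.2},
    {"x": -0.12,"y": 0,"z": -0.06,"spin": 0,"grip": 0.2}
  ]
}}

```text
time: 5.05
ee_pos: [612.4, 34.0, 704.3]
tool_rot: [[-0.989, -0.055, 0.138], [-0.054, 0.998, 0.01], [-0.138, 0.003, -0.99]]
wrist_force: [0.1, 0.6, 0.3]
width: 0.805
gripper_force: 0.0
```

```bash
python3 -c "
from h import *
s=observe(); print(s['time'],s['ee_pos'],s['joint_pos'],s['tool_rot'])"
```

```text
5.05 [612.38069582  33.977585   704.30282434] [-0.25570406  0.34460718  0.22849649  0.75693392 -0.08534141  1.90796692
  1.54622937] [[-0.98889661 -0.05504382  0.13803507]
 [-0.05415008  0.99848046  0.01022455]
 [-0.13838812  0.00263642 -0.99037456]]
```

Request:
{"fn": "send_rows", "kwargs": {
  "series": [
    {"x": 0.01,"y": 0,"z": -0.045,"spin": 0,"grip": 0.2},
    {"x": 0.02,"y": 0,"z": -0.09,"spin": 0,"grip": 0.2},
    {"x": 0.03,"y": 0,"z": -0.135,"spin": 0,"grip": 0.2},
    {"x": 0.04,"y": 0,"z": -0.18,"spin": 0,"grip": 0.2},
    {"x": 0.05,"y": 0,"z": -0.225,"spin": 0,"grip": 0.2}
  ]
}}

```text
time: 5.55
ee_pos: [533.6, 30.2, 754.2]
tool_rot: [[-0.979, -0.056, 0.198], [-0.054, 0.998, 0.013], [-0.199, 0.002, -0.98]]
wrist_force: [-0.0, 0.3, 0.1]
width: 0.799
gripper_force: 0.0
```

```bash
python3 -c "
from h import *
s=observe(); print(s['time'],s['ee_pos'],s['joint_pos'],s['tool_rot'])"
```

```text
5.55 [533.56719214  30.16024744 754.21574245] [-0.52849193  0.16961114  0.52076114  0.88372336 -0.09796219  1.90829087
  1.56232547] [[-0.97855773 -0.05588731  0.19824577]
 [-0.05443371  0.99843561  0.01277884]
 [-0.19864981  0.00171358 -0.98006904]]
```

Request:
{"fn": "send_rows", "kwargs": {
  "series": [
    {"x": -0.02,"y": 0,"z": -0.045,"spin": 0,"grip": 0.2},
    {"x": -0.04,"y": 0,"z": -0.09,"spin": 0,"grip": 0.2},
    {"x": -0.06,"y": 0,"z": -0.135,"spin": 0,"grip": 0.2},
    {"x": -0.08,"y": 0,"z": -0.18,"spin": 0,"grip": 0.2},
    {"x": -0.1,"y": 0,"z": -0.225,"spin": 0,"grip": 0.2}
  ]
}}

```text
time: 6.05
ee_pos: [547.5, 31.6, 780.6]
tool_rot: [[-0.964, -0.057, 0.259], [-0.054, 0.998, 0.015], [-0.259, 0.001, -0.966]]
wrist_force: [0.7, 0.7, -0.6]
width: 0.801
gripper_force: 0.0
```

Request:
{"fn": "send_rows", "kwargs": {
  "series": [
    {"x": 0.005,"y": 0,"z": -0.045,"spin": 0,"grip": 0.2},
    {"x": 0.01,"y": 0,"z": -0.09,"spin": 0,"grip": 0.2},
    {"x": 0.015,"y": 0,"z": -0.135,"spin": 0,"grip": 0.2},
    {"x": 0.02,"y": 0,"z": -0.18,"spin": 0,"grip": 0.2},
    {"x": 0.025,"y": 0,"z": -0.225,"spin": 0,"grip": 0.2}
  ]
}}

```text
time: 6.55
ee_pos: [488.4, 28.1, 816.7]
tool_rot: [[-0.946, -0.057, 0.318], [-0.054, 0.998, 0.019], [-0.319, 0.001, -0.948]]
wrist_force: [-1.1, 1.2, -0.2]
width: 0.803
gripper_force: 0.0
```

```bash
python3 -c "
from h import *
s=observe(); print(s['time'],s['ee_pos'],s['joint_pos'],s['tool_rot'])"
```

```text
6.55 [488.44898626  28.090745   816.70081012] [-1.20103311  0.05357677  1.16625072  0.886062   -0.05794657  1.90874547
  1.5560093 ] [[-0.94621221 -0.05693897  0.31849709]
 [-0.05359977  0.99837701  0.01924601]
 [-0.31907603  0.00113944 -0.94772844]]
```

Request:
{"fn": "send_rows", "kwargs": {
  "series": [
    {"x": -0.035,"y": 0,"z": -0.035,"spin": 0,"grip": 0.2},
    {"x": -0.07,"y": 0,"z": -0.07,"spin": 0,"grip": 0.2},
    {"x": -0.105,"y": 0,"z": -0.105,"spin": 0,"grip": 0.2},
    {"x": -0.14,"y": 0,"z": -0.14,"spin": 0,"grip": 0.2},
    {"x": -0.175,"y": 0,"z": -0.175,"spin": 0,"grip": 0.2}
  ]
}}

```text
time: 7.05
ee_pos: [541.3, 32.1, 838.2]
tool_rot: [[-0.926, -0.058, 0.374], [-0.053, 0.998, 0.023], [-0.375, 0.001, -0.927]]
wrist_force: [0.4, 0.5, 0.0]
width: 0.797
gripper_force: 0.0
```

Request:
{"fn": "send_rows", "kwargs": {
  "series": [
    {"x": -0.02,"y": 0,"z": -0.045,"spin": 0,"grip": 0.2},
    {"x": -0.04,"y": 0,"z": -0.09,"spin": 0,"grip": 0.2},
    {"x": -0.06,"y": 0,"z": -0.135,"spin": 0,"grip": 0.2},
    {"x": -0.08,"y": 0,"z": -0.18,"spin": 0,"grip": 0.2},
    {"x": -0.1,"y": 0,"z": -0.225,"spin": 0,"grip": 0.2}
  ]
}}

```text
time: 7.55
ee_pos: [529.1, 31.2, 868.2]
tool_rot: [[-0.901, -0.058, 0.43], [-0.052, 0.998, 0.026], [-0.431, 0.002, -0.902]]
wrist_force: [0.4, 0.1, -0.3]
width: 0.801
gripper_force: 0.0
```

```bash
python3 -c "
from h import *
s=observe(); print(s['time'],s['ee_pos'],s['joint_pos'],s['tool_rot'])"
```

```text
7.55 [529.05190582  31.19572476 868.22986842] [-0.61025794  0.14302731  0.63016556  0.66798773 -0.11530678  1.90862976
  1.56146873] [[-0.90086033 -0.05809436  0.43020426]
 [-0.0517672   0.99830994  0.02640876]
 [-0.43101139  0.00152014 -0.90234521]]
```

Request:
{"fn": "send_rows", "kwargs": {
  "series": [
    {"x": -0.02,"y": 0,"z": -0.045,"spin": 0,"grip": 0.2},
    {"x": -0.04,"y": 0,"z": -0.09,"spin": 0,"grip": 0.2},
    {"x": -0.06,"y": 0,"z": -0.135,"spin": 0,"grip": 0.2},
    {"x": -0.08,"y": 0,"z": -0.18,"spin": 0,"grip": 0.2},
    {"x": -0.1,"y": 0,"z": -0.225,"spin": 0,"grip": 0.2}
  ]
}}

```text
time: 8.05
ee_pos: [512.2, 29.6, 898.1]
tool_rot: [[-0.873, -0.058, 0.485], [-0.05, 0.998, 0.03], [-0.485, 0.002, -0.874]]
wrist_force: [-0.1, -0.5, -0.2]
width: 0.8
gripper_force: 0.0
```

Request:
{"fn": "send_rows", "kwargs": {
  "series": [
    {"x": -0.03,"y": 0,"z": -0.04,"spin": 0,"grip": 0.2},
    {"x": -0.06,"y": 0,"z": -0.08,"spin": 0,"grip": 0.2},
    {"x": -0.09,"y": 0,"z": -0.12,"spin": 0,"grip": 0.2},
    {"x": -0.12,"y": 0,"z": -0.16,"spin": 0,"grip": 0.2},
    {"x": -0.15,"y": 0,"z": -0.2,"spin": 0,"grip": 0.2}
  ]
}}

```text
time: 8.55
ee_pos: [519.5, 29.6, 923.5]
tool_rot: [[-0.843, -0.058, 0.535], [-0.048, 0.998, 0.033], [-0.536, 0.002, -0.844]]
wrist_force: [0.9, 0.5, -0.2]
width: 0.797
gripper_force: 0.0
```

Request:
{"fn": "send_rows", "kwargs": {
  "series": [
    {"x": -0.025,"y": 0,"z": -0.045,"spin": 0,"grip": 0.2},
    {"x": -0.05,"y": 0,"z": -0.09,"spin": 0,"grip": 0.2},
    {"x": -0.075,"y": 0,"z": -0.135,"spin": 0,"grip": 0.2},
    {"x": -0.1,"y": 0,"z": -0.18,"spin": 0,"grip": 0.2},
    {"x": -0.125,"y": 0,"z": -0.225,"spin": 0,"grip": 0.2}
  ]
}}

```text
time: 9.05
ee_pos: [497.7, 27.5, 952.3]
tool_rot: [[-0.809, -0.058, 0.584], [-0.045, 0.998, 0.036], [-0.586, 0.003, -0.811]]
wrist_force: [0.1, -0.3, -0.4]
width: 0.799
gripper_force: 0.0
```

```bash
python3 -c "
from h import *
s=observe(); print(s['time'],s['ee_pos'],s['joint_pos'],s['tool_rot'])"
```

```text
9.05 [497.74697677  27.51000513 952.25557666] [-0.78080868  0.09940784  0.81620512  0.53531421 -0.1210437   1.90869295
  1.56026788] [[-0.80933782 -0.05808826  0.58446389]
 [-0.04548486  0.99830769  0.03623379]
 [-0.58557956  0.00274112 -0.81061031]]
```

The tool is now tilted 36° forward with its y axis level. The measurements agree on a mount axis near (621,124). I descend in front of the press, well clear of the head.

Request:
{"fn": "send_rows", "kwargs": {
  "series": [
    {"x": 0.026,"y": 0.005,"z": 0.036,"spin": 0,"grip": 0.2},
    {"x": 0.052,"y": 0.011,"z": 0.073,"spin": 0,"grip": 0.2},
    {"x": 0.077,"y": 0.016,"z": 0.109,"spin": 0,"grip": 0.2},
    {"x": 0.103,"y": 0.021,"z": 0.146,"spin": 0,"grip": 0.2},
    {"x": 0.129,"y": 0.027,"z": 0.182,"spin": 0,"grip": 0.2}
  ]
}}

```text
time: 9.55
ee_pos: [497.6, 54.4, 741.8]
tool_rot: [[-0.809, -0.062, 0.585], [-0.048, 0.998, 0.039], [-0.586, 0.003, -0.81]]
wrist_force: [0.4, -0.3, 0.5]
width: 0.8
gripper_force: 0.0
```

Request:
{"fn": "send_rows", "kwargs": {
  "series": [
    {"x": 0.026,"y": 0.005,"z": 0.036,"spin": 0,"grip": 0.2},
    {"x": 0.052,"y": 0.011,"z": 0.073,"spin": 0,"grip": 0.2},
    {"x": 0.077,"y": 0.016,"z": 0.109,"spin": 0,"grip": 0.2},
    {"x": 0.103,"y": 0.021,"z": 0.146,"spin": 0,"grip": 0.2},
    {"x": 0.129,"y": 0.027,"z": 0.182,"spin": 0,"grip": 0.2}
  ]
}}

```text
time: 10.05
ee_pos: [498.3, 80.6, 518.8]
tool_rot: [[-0.81, -0.058, 0.584], [-0.045, 0.998, 0.036], [-0.585, 0.003, -0.811]]
wrist_force: [1.8, -0.0, 0.1]
width: 0.802
gripper_force: 0.0
```

```bash
cat >> h.py <<'E'
def need(P):
    s=observe(); R=np.array(s['tool_rot']); d=np.asarray(P,float)-s['ee_pos']
    print(s['time'],s['ee_pos'].round(1),s['joint_pos'].round(2),'tilt',np.degrees(np.arccos(-R[2,2])).round(1),'R',R.round(3).tolist(),'need tool',(R.T@d).round(1),'norm',np.linalg.norm(d).round(0))
E
python3 -c "
from h import *
need((505,115,270))"
```

```text
10.05 [498.3  80.6 518.8] [-0.93 -0.34  0.4   1.97  0.48  0.95  0.94] tilt 35.8 R [[-0.81, -0.058, 0.584], [-0.045, 0.998, 0.036], [-0.585, 0.003, -0.811]] need tool [138.6  33.2 206.9] norm 251.0
```

Request:
{"fn": "send_rows", "kwargs": {
  "series": [
    {"x": 0.024,"y": 0.007,"z": 0.044,"spin": 0,"grip": 0.2},
    {"x": 0.047,"y": 0.014,"z": 0.088,"spin": 0,"grip": 0.2},
    {"x": 0.071,"y": 0.02,"z": 0.132,"spin": 0,"grip": 0.2},
    {"x": 0.095,"y": 0.027,"z": 0.176,"spin": 0,"grip": 0.2},
    {"x": 0.118,"y": 0.035,"z": 0.221,"spin": 0,"grip": 0.2}
  ]
}}

```text
time: 10.55
ee_pos: [529.5, 118.3, 274.3]
tool_rot: [[-0.81, -0.059, 0.584], [-0.045, 0.998, 0.038], [-0.585, 0.005, -0.811]]
wrist_force: [1.6, 0.6, 0.6]
width: 0.797
gripper_force: 0.0
```

```bash
python3 -c "
from h import *
need((628,124.4,134))
p,d=imaging.capture('scene'); cv2.imwrite('pics/s3.png',cv2.resize(p[100:300,180:400],None,fx=3,fy=3,interpolation=2)[:,:,::-1])
p,d=imaging.capture('top'); cv2.imwrite('pics/t3.png',p[:,:,::-1])
b=blob(p,(0,120,60),(8,255,255),(232,190,265,224)); print(b[0],b[1])"
```

```text
10.55 [529.5 118.3 274.3] [-0.87  0.05  0.46  2.3   0.74  0.27  0.54] tilt 35.8 R [[-0.81, -0.059, 0.584], [-0.045, 0.998, 0.038], [-0.585, 0.005, -0.811]] need tool [  2.   -0.3 171.5] norm 172.0
[247.59457397 209.56755066] ((247.59457397460938, 209.5675506591797), (11.179131507873535, 14.138313293457031), 80.53767395019531)
```

View pics/s3.png

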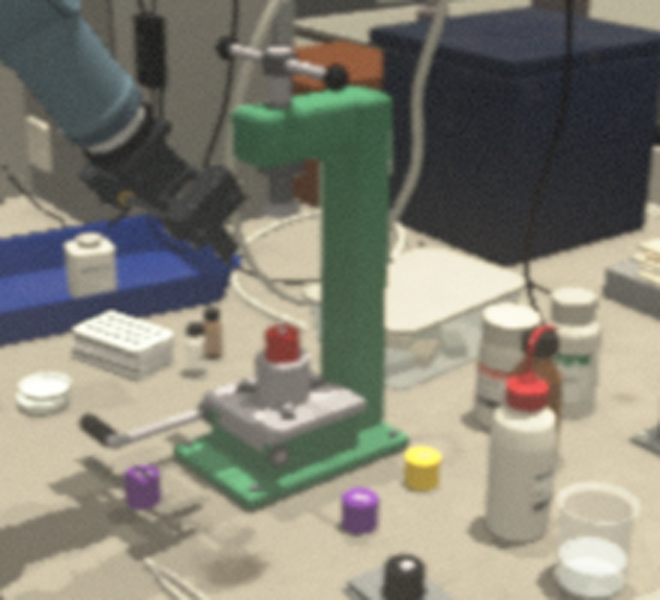

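The mount stands out of the ring at (282,343) in the crop, and the tool lies along the approach line with the head clear. I advance along the tool axis.

Request:
{"fn": "send_rows", "kwargs": {
  "series": [
    {"x": 0.001,"y": 0,"z": 0.03,"spin": 0,"grip": 0.1},
    {"x": 0.001,"y": 0,"z": 0.06,"spin": 0,"grip": 0.1},
    {"x": 0.002,"y": 0,"z": 0.09,"spin": 0,"grip": 0.1},
    {"x": 0.002,"y": 0,"z": 0.11,"spin": 0,"grip": 0.1},
    {"x": 0.002,"y": 0,"z": 0.12,"spin": 0,"grip": 0.1}
  ]
}}

```text
time: 11.15
ee_pos: [595.8, 119.3, 191.8]
tool_rot: [[-0.803, -0.055, 0.593], [-0.05, 0.998, 0.025], [-0.593, -0.01, -0.805]]
wrist_force: [0.7, -1.2, 0.5]
width: 0.901
gripper_force: 0.0
```

```bash
python3 -c "
from h import *
need((628,124.4,134))
p,d=imaging.capture('scene')
b=blob(p,(0,120,60),(8,255,255),(255,195,295,240)); print(b[0],b[1],ray('scene',b[0],140))
p,d=imaging.capture('top'); cv2.imwrite('pics/t4.png',cv2.resize(p[150:290,170:330],None,fx=4,fy=4,interpolation=2)[:,:,::-1])
"
```

```text
11.15 [595.8 119.3 191.8] [-0.32  0.33 -0.07  2.21  1.63  0.22 -0.31] tilt 36.4 R [[-0.803, -0.055, 0.593], [-0.05, 0.998, 0.025], [-0.593, -0.01, -0.805]] need tool [ 8.2  3.9 65.8] norm 66.0
[273.5 214. ] ((273.5, 214.0), (10.0, 9.0), 90.0) [620.6654718  122.79227105 140.        ]
```

View pics/t4.png

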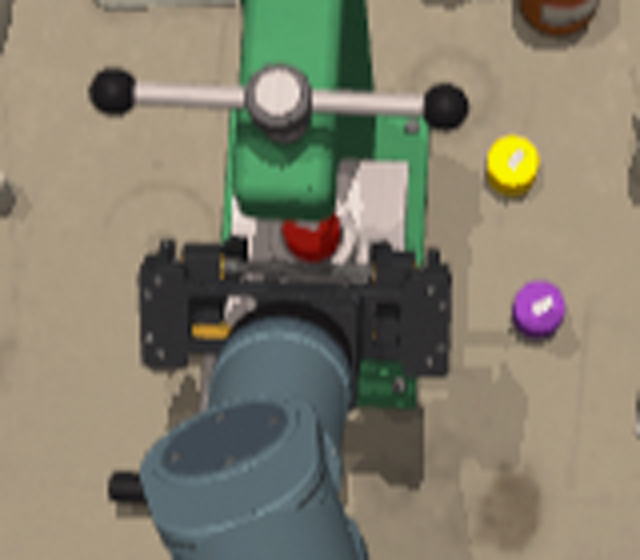

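Request:
{"fn": "send_rows", "kwargs": {
  "series": [
    {"x": 0.003,"y": 0.001,"z": 0.013,"spin": 0,"grip": 0.1},
    {"x": 0.005,"y": 0.002,"z": 0.026,"spin": 0,"grip": 0.1},
    {"x": 0.006,"y": 0.003,"z": 0.034,"spin": 0,"grip": 0.1},
    {"x": 0.006,"y": 0.003,"z": 0.042,"spin": 0,"grip": 0.1},
    {"x": 0.006,"y": 0.003,"z": 0.042,"spin": 0,"grip": 0.1}
  ]
}}

```text
time: 11.75
ee_pos: [613.5, 122.9, 152.9]
tool_rot: [[-0.806, -0.056, 0.589], [-0.052, 0.998, 0.023], [-0.59, -0.012, -0.807]]
wrist_force: [-0.5, -0.6, -0.5]
width: 0.9
gripper_force: 0.0
```

```bash
python3 -c "
from h import *
need((628,124,134.5))"
```

```text
11.75 [613.5 122.9 152.9] [-0.25  0.44 -0.15  2.18  1.9   0.26 -0.57] tilt 36.1 R [[-0.806, -0.056, 0.589], [-0.052, 0.998, 0.023], [-0.59, -0.012, -0.807]] need tool [-0.9  0.5 23.4] norm 23.0
```

Request:
{"fn": "send_rows", "kwargs": {
  "series": [
    {"x": 0,"y": 0,"z": 0.008,"spin": 0,"grip": 0.1},
    {"x": -0.001,"y": 0,"z": 0.016,"spin": 0,"grip": 0.1},
    {"x": -0.001,"y": 0,"z": 0.022,"spin": 0,"grip": 0.1},
    {"x": -0.001,"y": 0,"z": 0.023,"spin": 0,"grip": 0.1}
  ]
}}

```text
time: 12.15
ee_pos: [626.8, 123.9, 132.3]
tool_rot: [[-0.808, -0.056, 0.586], [-0.052, 0.998, 0.025], [-0.587, -0.01, -0.81]]
wrist_force: [0.3, -0.2, -0.6]
width: 0.899
gripper_force: 0.0
```

```bash
python3 -c "
from h import *
need((628,124,134.5)); s=observe(); print(s['wrist_force'],s['width'])
p,d=imaging.capture('scene'); cv2.imwrite('pics/s5.png',cv2.resize(p[130:270,210:350],None,fx=4,fy=4,interpolation=2)[:,:,::-1])
"
```

```text
12.15 [626.8 123.9 132.3] [-0.21  0.5  -0.19  2.15  1.99  0.29 -0.63] tilt 35.9 R [[-0.808, -0.056, 0.586], [-0.052, 0.998, 0.025], [-0.587, -0.01, -0.81]] need tool [-2.3  0.  -1.1] norm 3.0
[ 0.28340036 -0.21216091 -0.5746274 ] 0.8986911524697127
```

View pics/s5.png

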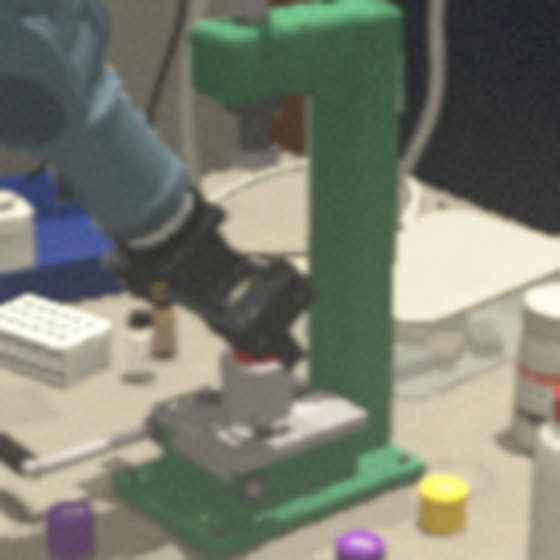

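The fingers straddle the mount just above the rim, around (262,350) in the crop. I raise them 2 mm and close.

Request:
{"fn": "send_rows", "kwargs": {
  "series": [
    {"x": -0.003,"y": 0,"z": -0.001,"spin": 0,"grip": 0.1},
    {"x": -0.003,"y": 0,"z": -0.001,"spin": 0,"grip": 0.4},
    {"x": -0.003,"y": 0,"z": -0.001,"spin": 0,"grip": 1},
    {"x": -0.003,"y": 0,"z": -0.001,"spin": 0,"grip": 1},
    {"x": -0.003,"y": 0,"z": -0.001,"spin": 0,"grip": 1}
  ]
}}

```text
time: 12.7
ee_pos: [628.1, 124.2, 134.5]
tool_rot: [[-0.809, -0.057, 0.585], [-0.052, 0.998, 0.026], [-0.586, -0.009, -0.81]]
wrist_force: [-0.4, 0.2, -0.2]
width: 0.559
gripper_force: 0.0
```

Request:
{"fn": "send_rows", "kwargs": {
  "series": [
    {"x": 0,"y": 0,"z": 0,"spin": 0,"grip": 1},
    {"x": 0,"y": 0,"z": 0,"spin": 0,"grip": 1},
    {"x": 0,"y": 0,"z": 0,"spin": 0,"grip": 1},
    {"x": 0,"y": 0,"z": 0,"spin": 0,"grip": 1}
  ]
}}

```text
time: 13.1
ee_pos: [628.2, 124.1, 134.5]
tool_rot: [[-0.809, -0.057, 0.585], [-0.051, 0.998, 0.026], [-0.586, -0.009, -0.81]]
wrist_force: [-0.6, 0.4, 0.6]
width: 0.411
gripper_force: 30.0
```

```bash
python3 -c "
from h import *
need((626.8,124,150)); s=observe(); print(s['wrist_force'],s['width']*88,s['gripper_force'])"
```

```text
13.1 [628.2 124.1 134.5] [-0.21  0.5  -0.17  2.15  1.97  0.28 -0.62] tilt 35.9 R [[-0.809, -0.057, 0.585], [-0.051, 0.998, 0.026], [-0.586, -0.009, -0.81]] need tool [ -8.   -0.2 -13.4] norm 16.0
[-0.55299929  0.38485916  0.60019249] 36.13085510827004 29.981139823794365
```

Gripped at 30 N. I lift about 14 mm out of the ring, then withdraw to the front.

Request:
{"fn": "send_rows", "kwargs": {
  "series": [
    {"x": -0.003,"y": 0,"z": -0.004,"spin": 0,"grip": 1},
    {"x": -0.006,"y": 0,"z": -0.008,"spin": 0,"grip": 1},
    {"x": -0.008,"y": 0,"z": -0.0115,"spin": 0,"grip": 1},
    {"x": -0.008,"y": 0,"z": -0.0115,"spin": 0,"grip": 1}
  ]
}}

```text
time: 13.5
ee_pos: [628.0, 124.4, 149.0]
tool_rot: [[-0.808, -0.057, 0.586], [-0.051, 0.998, 0.026], [-0.586, -0.009, -0.81]]
wrist_force: [-0.2, 0.1, -0.7]
width: 0.411
gripper_force: 30.0
```

Request:
{"fn": "send_rows", "kwargs": {
  "series": [
    {"x": 0.007,"y": 0,"z": -0.012,"spin": 0,"grip": 1},
    {"x": 0.02,"y": 0,"z": -0.026,"spin": 0,"grip": 1},
    {"x": 0.035,"y": 0,"z": -0.042,"spin": 0,"grip": 1},
    {"x": 0.05,"y": 0,"z": -0.058,"spin": 0,"grip": 1},
    {"x": 0.06,"y": 0,"z": -0.07,"spin": 0,"grip": 1}
  ]
}}

```text
time: 14.0
ee_pos: [536.0, 119.1, 169.9]
tool_rot: [[-0.809, -0.057, 0.584], [-0.052, 0.998, 0.026], [-0.585, -0.01, -0.811]]
wrist_force: [0.6, 0.1, -1.3]
width: 0.409
gripper_force: 30.0
```

```bash
python3 -c "
from h import *
need((540,-60,160)); s=observe(); print(s['wrist_force'],s['width']*88,s['gripper_force'])
np.set_printoptions(precision=1,suppress=True)
p,d=imaging.capture('scene'); cv2.imwrite('pics/s6.png',cv2.resize(p[130:360,180:400],(660,600),interpolation=2,dst=None)[:,:,::-1] if 0 else cv2.resize(p[130:330,180:400],None,fx=3,fy=3,interpolation=2)[:,:,::-1])
t0=cv2.imread('pics/top0.png')[:,:,::-1].copy(); D=np.load('pics/top0.npy')
# recess circle + mount rims at sub-pixel: upscale
g=cv2.cvtColor(t0,cv2.COLOR_RGB2GRAY)[230:275,325:425]; g=cv2.resize(g,None,fx=8,fy=8,interpolation=cv2.INTER_CUBIC)
c=cv2.HoughCircles(cv2.GaussianBlur(g,(0,0),4),cv2.HOUGH_GRADIENT,1,150,param1=60,param2=10,minRadius=48,maxRadius=76)
for q in c[0]: uv=(q[0]/8-.44+325,q[1]/8-.44+230); print('circ',np.array(uv),q[2]/8,ray('top',uv,12),ray('top',uv,42))
"
```

```text
14.0 [536.  119.1 169.9] [-0.25  0.31 -0.21  2.34  1.9   0.3  -0.62] tilt 35.8 R [[-0.809, -0.057, 0.584], [-0.052, 0.998, 0.026], [-0.585, -0.01, -0.811]] need tool [  11.9 -178.9    5.7] norm 179.0
[ 0.64315966  0.09035086 -1.27191087] 36.02596108291913 29.980864115059376
circ [346.9 247.2] 7.6375 [ 557.6 -167.4   12. ] [ 552.7 -163.7   42. ]
circ [404.9 252.4] 7.4375 [ 558.  -336.4   12. ] [ 553.1 -329.2   42. ]
```

View pics/s6.png

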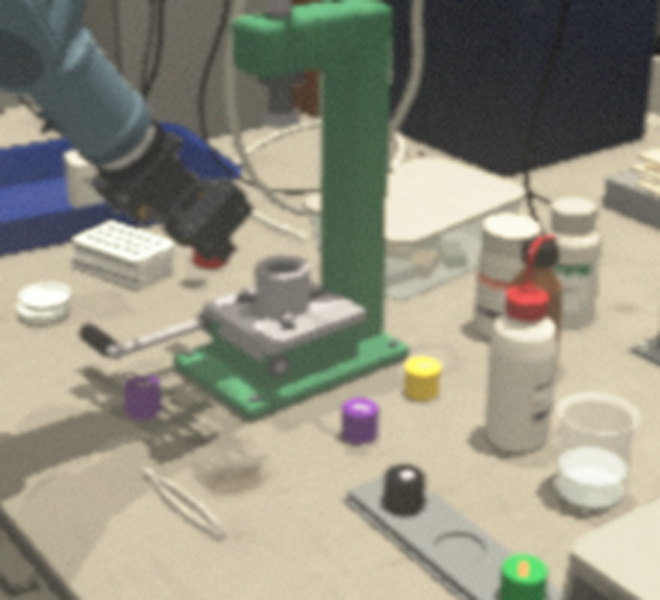

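The mount is held and the ring is empty. The tray's recess is visible at (461,545) in the crop. I refine the recess position from the mounts' top faces (depth) and the recess rim.

```bash
python3 - <<'E'
from h import *
np.set_printoptions(precision=1,suppress=True)
p,d=imaging.capture('top'); p2,d2=imaging.capture('scene')
def cloud(n,D):
    c,R,t=cam(n); v,u=np.mgrid[0:420,0:560]
    return (np.stack([(u-c['cx'])/c['fx']*D,(v-c['cy'])/c['fy']*D,D],-1)-t)@R
for n,D in(('top',d),('scene',d2)):
    P=cloud(n,D); 
    for nm,(x,y) in {'black':(553,-166),'green':(550,-326)}.items():
        m=(D>0)&(abs(P[...,0]-x)<35)&(abs(P[...,1]-y)<35)&(P[...,2]>36); q=P[m]
        # top face: rays of those pixels onto z=42
        print(n,nm,m.sum(),'mean',q.mean(0),'mid',(q.min(0)+q.max(0))/2,q.max(0)-q.min(0))
for n,pp,box in(('top',p,(355,235,392,266)),('scene',p2,(310,295,355,328))):
    g=cv2.cvtColor(pp,cv2.COLOR_RGB2GRAY); u0,v0,u1,v1=box
    G=cv2.resize(g[v0:v1,u0:u1],None,fx=8,fy=8,interpolation=cv2.INTER_CUBIC); cv2.imwrite(f'pics/rec_{n}.png',G)
print(ray('scene',(333.7,311.7),12),ray('top',(374.5,251.6),12))
a=cv2.imread('pics/rec_top.png'); b=cv2.imread('pics/rec_scene.png'); h=max(a.shape[0],b.shape[0])
f=lambda i:cv2.copyMakeBorder(i,0,h-i.shape[0],0,10,0)
cv2.imwrite('pics/rec.png',cv2.normalize(np.hstack([f(a),f(b)]),None,0,255,32))
E
```

```text
top black 133 mean [ 554.3 -166.5   41.6] mid [ 554.6 -167.    43.7] [36.  35.2 14.2]
top green 139 mean [ 549.5 -326.3   41.6] mid [ 549.9 -326.5   42.8] [38.3 37.3 13.5]
scene black 104 mean [ 554.4 -170.3   40.7] mid [ 556.5 -167.5   41. ] [37.7 39.7  8.9]
scene green 134 mean [ 549.9 -329.4   40.9] mid [ 551.6 -328.    40.6] [40.3 39.5  8.9]
[ 555.6 -248.1   12. ] [ 552.2 -248.3   12. ]
```

View pics/rec.png

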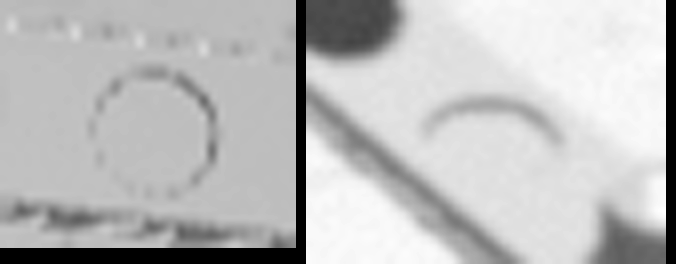

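Recess rim centre in the top crop is (154,132), which gives (553.8,-246.4). The mean of its two neighbours' centres agrees, so I take (552.5,-247). Now I carry the mount over.

Request:
{"fn": "send_rows", "kwargs": {
  "series": [
    {"x": -0.001,"y": -0.03,"z": 0.001,"spin": 0,"grip": 1},
    {"x": -0.003,"y": -0.07,"z": 0.003,"spin": 0,"grip": 1},
    {"x": -0.004,"y": -0.11,"z": 0.004,"spin": 0,"grip": 1},
    {"x": -0.006,"y": -0.15,"z": 0.006,"spin": 0,"grip": 1},
    {"x": -0.007,"y": -0.181,"z": 0.007,"spin": 0,"grip": 1}
  ]
}}

```text
time: 14.65
ee_pos: [556.3, -35.8, 167.6]
tool_rot: [[-0.812, -0.057, 0.581], [-0.053, 0.998, 0.023], [-0.581, -0.012, -0.814]]
wrist_force: [0.9, 0.6, -1.6]
width: 0.407
gripper_force: 30.0
```

```bash
python3 -c "
from h import *
need((559.5,-247,100)); s=observe(); print(s['wrist_force'],s['width']*88,s['gripper_force'])"
```

```text
14.65 [556.3 -35.8 167.6] [ 0.49  0.37 -0.56  2.31  2.2   0.19 -0.5 ] tilt 35.6 R [[-0.812, -0.057, 0.581], [-0.053, 0.998, 0.023], [-0.581, -0.012, -0.814]] need tool [  48.  -210.2   51.9] norm 222.0
[ 0.8803063   0.61006858 -1.59340767] 35.851849169924236 29.982078541070223
```

Request:
{"fn": "send_rows", "kwargs": {
  "series": [
    {"x": 0.004,"y": -0.027,"z": 0.004,"spin": 0,"grip": 1},
    {"x": 0.008,"y": -0.053,"z": 0.008,"spin": 0,"grip": 1},
    {"x": 0.012,"y": -0.08,"z": 0.011,"spin": 0,"grip": 1},
    {"x": 0.016,"y": -0.106,"z": 0.015,"spin": 0,"grip": 1},
    {"x": 0.016,"y": -0.106,"z": 0.015,"spin": 0,"grip": 1}
  ]
}}

```text
time: 15.15
ee_pos: [557.2, -146.8, 146.0]
tool_rot: [[-0.813, -0.047, 0.58], [-0.045, 0.999, 0.018], [-0.58, -0.012, -0.814]]
wrist_force: [-0.2, 0.1, -1.0]
width: 0.412
gripper_force: 30.0
```

```bash
python3 -c "
from h import *
need((559.5,-247,100)); s=observe(); print(s['wrist_force'],s['width']*88,s['gripper_force'])"
```

```text
15.15 [ 557.2 -146.8  146. ] [ 0.97  0.54 -0.82  2.24  2.08  0.19 -0.07] tilt 35.5 R [[-0.813, -0.047, 0.58], [-0.045, 0.999, 0.018], [-0.58, -0.012, -0.814]] need tool [ 29.4 -99.6  37. ] norm 110.0
[-0.15376707  0.1482746  -0.95886127] 36.29873704399034 29.979850854724646
```

Request:
{"fn": "send_rows", "kwargs": {
  "series": [
    {"x": 0.006,"y": -0.025,"z": 0.006,"spin": 0,"grip": 1},
    {"x": 0.012,"y": -0.05,"z": 0.014,"spin": 0,"grip": 1},
    {"x": 0.018,"y": -0.075,"z": 0.022,"spin": 0,"grip": 1},
    {"x": 0.024,"y": -0.099,"z": 0.03,"spin": 0,"grip": 1},
    {"x": 0.024,"y": -0.099,"z": 0.03,"spin": 0,"grip": 1}
  ]
}}

```text
time: 15.65
ee_pos: [560.5, -244.3, 108.2]
tool_rot: [[-0.814, -0.05, 0.579], [-0.048, 0.999, 0.019], [-0.579, -0.012, -0.815]]
wrist_force: [0.3, -0.4, -1.1]
width: 0.407
gripper_force: 30.0
```

```bash
python3 -c "
from h import *
need((559.5,-247,60)); s=observe(); print(s['wrist_force'],s['width']*88,s['gripper_force'])"
```

```text
15.65 [ 560.5 -244.3  108.2] [ 1.2   0.73 -0.88  2.13  1.86  0.19  0.42] tilt 35.4 R [[-0.814, -0.05, 0.579], [-0.048, 0.999, 0.019], [-0.579, -0.012, -0.815]] need tool [28.9 -2.  38.6] norm 48.0
[ 0.26979395 -0.43781972 -1.10981211] 35.807663393466484 29.98002271167934
```

Request:
{"fn": "send_rows", "kwargs": {
  "series": [
    {"x": 0.007,"y": -0.001,"z": 0.01,"spin": 0,"grip": 1},
    {"x": 0.014,"y": -0.002,"z": 0.02,"spin": 0,"grip": 1},
    {"x": 0.021,"y": -0.002,"z": 0.029,"spin": 0,"grip": 1},
    {"x": 0.029,"y": -0.002,"z": 0.038,"spin": 0,"grip": 1},
    {"x": 0.029,"y": -0.002,"z": 0.038,"spin": 0,"grip": 1}
  ]
}}

```text
time: 16.15
ee_pos: [559.0, -241.3, 60.7]
tool_rot: [[-0.813, -0.058, 0.579], [-0.053, 0.998, 0.026], [-0.579, -0.009, -0.815]]
wrist_force: [-0.3, 0.3, -0.8]
width: 0.411
gripper_force: 30.0
```

```bash
python3 -c "
from h import *
np.set_printoptions(precision=1,suppress=True)
need((559.5,-247,30)); s=observe(); print(s['wrist_force'],s['width']*88,s['gripper_force'])
p,d=imaging.capture('scene'); cv2.imwrite('pics/s7.png',cv2.resize(p[240:380,260:400],None,fx=4,fy=4,interpolation=2)[:,:,::-1])
b=blob(p,(0,120,60),(8,255,255),(300,250,370,335)); q=b[3].reshape(-1,2); print(b[0],b[1],q.min(0),q.max(0)); print('pred', [proj('scene',(552.5+a,-247+c,z)) for a,c,z in((0,0,46),(0,0,80),(0,0,63))])
"
```

```text
16.15 [ 559.  -241.3   60.7] [ 1.3  0.9 -1.   2.1  2.1  0.3  0.3] tilt 35.4 R [[-0.813, -0.058, 0.579], [-0.053, 0.998, 0.026], [-0.579, -0.009, -0.815]] need tool [17.7 -5.4 25.1] norm 31.0
[-0.3  0.3 -0.8] 36.143036068478814 29.980400120839477
[330.5 301.5] ((330.5, 301.5), (1.0, 5.0), 90.0) [328 301] [333 302]
pred [array([333.2, 301.1]), array([333.8, 290.1]), array([333.5, 295.6])]
```

View pics/s7.png

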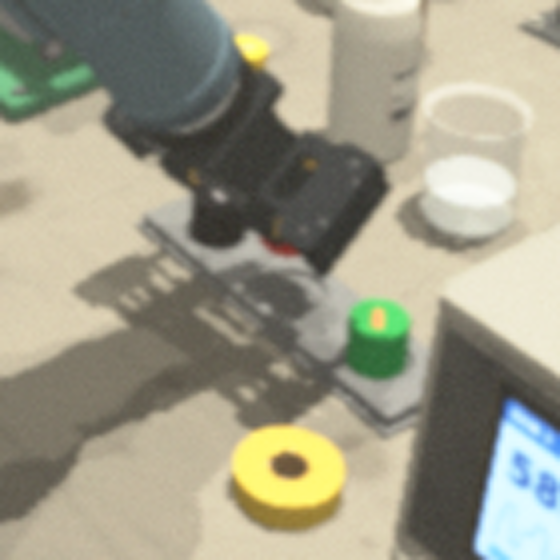

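Only a bit of the mount's lower edge shows at about (282,245) in the crop, since the gripper hides the rest. It hangs slightly to the left of the recess, and the neighbours are untouched. I correct y and lower in steps.

Request:
{"fn": "send_rows", "kwargs": {
  "series": [
    {"x": 0,"y": -0.004,"z": 0,"spin": 0,"grip": 1},
    {"x": 0,"y": -0.0055,"z": 0,"spin": 0,"grip": 1},
    {"x": 0.004,"y": -0.0055,"z": 0.006,"spin": 0,"grip": 1},
    {"x": 0.009,"y": -0.0055,"z": 0.013,"spin": 0,"grip": 1},
    {"x": 0.009,"y": -0.0055,"z": 0.013,"spin": 0,"grip": 1}
  ]
}}

```text
time: 16.7
ee_pos: [559.2, -248.0, 44.9]
tool_rot: [[-0.813, -0.057, 0.579], [-0.052, 0.998, 0.025], [-0.579, -0.01, -0.815]]
wrist_force: [-0.4, 0.3, 0.1]
width: 0.41
gripper_force: 30.0
```

```bash
python3 -c "
from h import *
np.set_printoptions(precision=1,suppress=True)
need((559.5,-247,28)); s=observe(); print(s['wrist_force'],s['width']*88,s['gripper_force'])
p,d=imaging.capture('scene')
b=blob(p,(0,110,50),(10,255,255),(300,250,370,335)); q=b[3].reshape(-1,2); print(b[2],q.min(0),q.max(0))
z=s['ee_pos'][2]-13.5; cx,cy=s['ee_pos'][0]-7,s['ee_pos'][1]; a=np.linspace(0,6.28,60); e=np.array([proj('scene',(cx+19*np.cos(t),cy+19*np.sin(t),z)) for t in a]); print('pred bottom rim',e.min(0),e.max(0))
"
```

```text
16.7 [ 559.2 -248.    44.9] [ 1.3  1.  -1.   2.1  2.1  0.3  0.3] tilt 35.4 R [[-0.813, -0.057, 0.579], [-0.052, 0.998, 0.025], [-0.579, -0.01, -0.815]] need tool [ 9.5  1.1 13.9] norm 17.0
[-0.4  0.3  0.1] 36.11710358997882 29.980365363880992
8.0 [328 307] [334 310]
pred bottom rim [325.7 301.6] [340.4 310.6]
```

Request:
{"fn": "send_rows", "kwargs": {
  "series": [
    {"x": 0.003,"y": 0.001,"z": 0.005,"spin": 0,"grip": 1},
    {"x": 0.006,"y": 0.001,"z": 0.01,"spin": 0,"grip": 1},
    {"x": 0.0095,"y": 0.001,"z": 0.014,"spin": 0,"grip": 1},
    {"x": 0.011,"y": 0.001,"z": 0.016,"spin": 0,"grip": 1},
    {"x": 0.011,"y": 0.001,"z": 0.016,"spin": 0,"grip": 1}
  ]
}}

```text
time: 17.25
ee_pos: [560.1, -247.2, 26.4]
tool_rot: [[-0.813, -0.057, 0.58], [-0.053, 0.998, 0.025], [-0.58, -0.011, -0.814]]
wrist_force: [-0.3, -0.7, -0.3]
width: 0.412
gripper_force: 30.0
```

```bash
python3 -c "
from h import *
np.set_printoptions(precision=1,suppress=True)
need((559.5,-247,21.5)); s=observe(); print(s['wrist_force'],s['width']*88,s['gripper_force'])"
```

```text
17.25 [ 560.1 -247.2   26.4] [ 1.3  1.  -1.   2.1  2.2  0.4  0.3] tilt 35.5 R [[-0.813, -0.057, 0.58], [-0.053, 0.998, 0.025], [-0.58, -0.011, -0.814]] need tool [3.3 0.3 3.7] norm 5.0
[-0.3 -0.7 -0.3] 36.29806082891367 29.980591284111142
```

Request:
{"fn": "send_rows", "kwargs": {
  "series": [
    {"x": 0.001,"y": 0,"z": 0.001,"spin": 0,"grip": 1},
    {"x": 0.0015,"y": 0,"z": 0.002,"spin": 0,"grip": 1},
    {"x": 0.002,"y": 0,"z": 0.003,"spin": 0,"grip": 1},
    {"x": 0.0025,"y": 0,"z": 0.0035,"spin": 0,"grip": 1},
    {"x": 0.0025,"y": 0,"z": 0.0035,"spin": 0,"grip": 1}
  ]
}}

```text
time: 17.75
ee_pos: [560.3, -247.4, 22.6]
tool_rot: [[-0.812, -0.058, 0.58], [-0.054, 0.998, 0.024], [-0.581, -0.012, -0.814]]
wrist_force: [0.0, -0.9, -1.1]
width: 0.412
gripper_force: 30.0
```

```bash
python3 -c "
from h import *
np.set_printoptions(precision=1,suppress=True)
need((559.5,-247,21.5)); s=observe(); print(s['wrist_force'],s['width']*88,s['gripper_force'])"
```

```text
17.75 [ 560.3 -247.4   22.6] [ 1.3  1.  -1.   2.1  2.2  0.4  0.3] tilt 35.5 R [[-0.812, -0.058, 0.58], [-0.054, 0.998, 0.024], [-0.581, -0.012, -0.814]] need tool [1.3 0.4 0.5] norm 1.0
[ 0.  -0.9 -1.1] 36.23573825735994 29.98063238337636
```

Request:
{"fn": "send_rows", "kwargs": {
  "series": [
    {"x": 0.0004,"y": 0,"z": 0.0005,"spin": 0,"grip": 1},
    {"x": 0.0006,"y": 0,"z": 0.0009,"spin": 0,"grip": 1},
    {"x": 0.0006,"y": 0,"z": 0.0009,"spin": 0,"grip": 1}
  ]
}}

```text
time: 18.05
ee_pos: [560.4, -247.4, 21.6]
tool_rot: [[-0.812, -0.058, 0.58], [-0.054, 0.998, 0.024], [-0.581, -0.012, -0.814]]
wrist_force: [-0.8, -0.0, -0.3]
width: 0.411
gripper_force: 30.0
```

Request:
{"fn": "send_rows", "kwargs": {
  "series": [
    {"x": 0.0004,"y": 0,"z": 0.0004,"spin": 0,"grip": 1},
    {"x": 0.0004,"y": 0,"z": 0.0006,"spin": 0,"grip": 1}
  ]
}}

```text
time: 18.25
ee_pos: [560.4, -247.4, 21.4]
tool_rot: [[-0.812, -0.058, 0.581], [-0.054, 0.998, 0.024], [-0.581, -0.012, -0.814]]
wrist_force: [-6.9, -1.4, 8.9]
width: 0.414
gripper_force: 30.0
```

Floor contact at exactly the predicted height (21.4). I open a little, then back out along the tool axis.

Request:
{"fn": "send_rows", "kwargs": {
  "series": [
    {"x": 0,"y": 0,"z": 0,"spin": 0,"grip": 0.52},
    {"x": 0,"y": 0,"z": 0,"spin": 0,"grip": 0.46},
    {"x": 0,"y": 0,"z": 0,"spin": 0,"grip": 0.4},
    {"x": 0,"y": 0,"z": 0,"spin": 0,"grip": 0.4}
  ]
}}

```text
time: 18.65
ee_pos: [560.4, -247.4, 20.9]
tool_rot: [[-0.812, -0.058, 0.58], [-0.054, 0.998, 0.024], [-0.581, -0.012, -0.814]]
wrist_force: [0.8, 0.2, -0.4]
width: 0.598
gripper_force: 0.0
```

Request:
{"fn": "send_rows", "kwargs": {
  "series": [
    {"x": 0,"y": 0,"z": -0.005,"spin": 0,"grip": 0.4},
    {"x": 0,"y": 0,"z": -0.015,"spin": 0,"grip": 0.4},
    {"x": 0,"y": 0,"z": -0.03,"spin": 0,"grip": 0.4},
    {"x": 0,"y": 0,"z": -0.045,"spin": 0,"grip": 0.4},
    {"x": 0,"y": 0,"z": -0.06,"spin": 0,"grip": 0.4}
  ]
}}

```text
time: 19.15
ee_pos: [524.8, -248.8, 70.7]
tool_rot: [[-0.812, -0.058, 0.58], [-0.054, 0.998, 0.024], [-0.581, -0.012, -0.814]]
wrist_force: [0.7, 0.3, -0.7]
width: 0.602
gripper_force: 0.0
```

Request:
{"fn": "send_rows", "kwargs": {
  "series": [
    {"x": -0.02,"y": 0,"z": -0.03,"spin": 0,"grip": 0.4},
    {"x": -0.04,"y": 0,"z": -0.06,"spin": 0,"grip": 0.4},
    {"x": -0.06,"y": 0,"z": -0.09,"spin": 0,"grip": 0.4},
    {"x": -0.08,"y": 0,"z": -0.12,"spin": 0,"grip": 0.4},
    {"x": -0.1,"y": 0,"z": -0.15,"spin": 0,"grip": 0.4}
  ]
}}

```text
time: 19.65
ee_pos: [520.8, -252.4, 204.1]
tool_rot: [[-0.814, -0.051, 0.579], [-0.052, 0.999, 0.014], [-0.579, -0.019, -0.815]]
wrist_force: [0.4, -0.6, 0.0]
width: 0.602
gripper_force: 0.0
```

```bash
python3 - <<'E'
from h import *
np.set_printoptions(precision=1,suppress=True)
need((500,-240,250)); s=observe(); print(s['wrist_force'],s['width']*88)
p,d=imaging.capture('scene'); P,D=imaging.capture('top'); cv2.imwrite('pics/t8.png',P[:,:,::-1])
cv2.imwrite('pics/s8.png',np.hstack([cv2.resize(p[130:380,200:440],(480,500),interpolation=2),cv2.resize(P[220:280,325:425],(300,180),interpolation=2).repeat(1,0) if 0 else cv2.copyMakeBorder(cv2.resize(P[220:280,325:425],(300,180),interpolation=2),0,320,0,0,0)])[:,:,::-1])
c,R,t=cam('scene'); v,u=np.mgrid[0:420,0:560]
Q=(np.stack([(u-c['cx'])/c['fx']*d,(v-c['cy'])/c['fy']*d,d],-1)-t)@R
for nm,(x,y) in {'black':(553,-166),'green':(550,-326),'red':(552.5,-247)}.items():
    m=(d>0)&(abs(Q[...,0]-x)<35)&(abs(Q[...,1]-y)<35)&(Q[...,2]>36)&(Q[...,2]<60); q=Q[m]; print(nm,q.mean(0),np.percentile(q[:,2],[50,95]))
E
```

```text
19.65 [ 520.8 -252.4  204.1] [ 1.5  0.6 -1.2  2.1  1.   0.3  1.2] tilt 35.4 R [[-0.814, -0.051, 0.579], [-0.052, 0.999, 0.014], [-0.579, -0.019, -0.815]] need tool [-10.3  12.6 -49.3] norm 52.0
[ 0.4 -0.6  0. ] 53.015239189417656
black [ 554.6 -170.3   40.7] [41.2 42.8]
green [ 549.4 -329.8   41. ] [41.  43.1]
red [ 552.8 -250.4   40.7] [41.1 42.9]
```

View pics/s8.png

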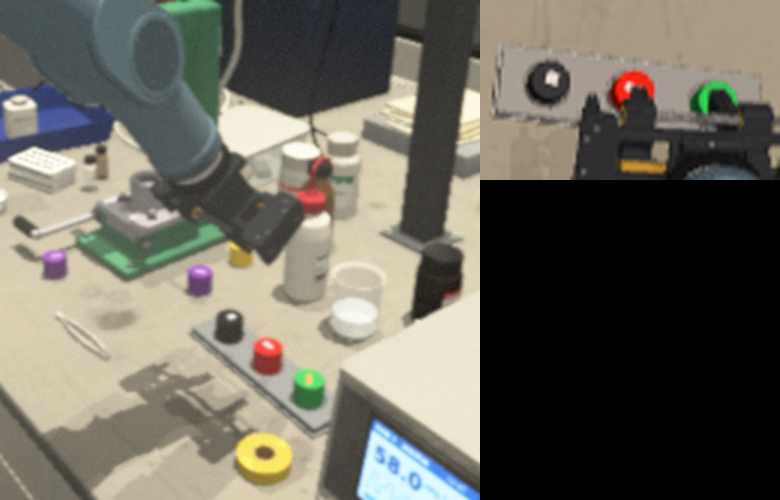

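The red mount sits upright in the middle recess, at (267,355) in the scene crop. It is level with its neighbours (top at 41 mm) and midway between them. Nothing else has moved and the arm is clear, so I hand it in.

```bash
python3 -c "
from bench import ticket
print(ticket.finish_job())"
```

```text
the job is handed in; nothing more can be done
None
```

The lever is fully down and the red mount stands upright, flat on the floor of the tray's empty middle recess, with the other mounts, bottle, beaker and vials left undisturbed; the job was handed in at about 20 s.

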